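Close the bangle tray and set the display stand on it

ROBOT

A 7-joint arm with a two-finger parallel gripper is mounted at the origin on the work surface. World frame = base frame: x ahead of the robot, y to its left, z up, the work surface at z = 0. Lengths are in m, angles in rad, forces in N, time in s.
With the tool pointing down it reaches from about 0.425 to 0.925 m from the base axis. Payload 6.8 kg.
Tool frame: the origin (TCP) lies on the centre line of the jaws, within the pads' length; the fingertips stand 14 mm ahead of it and the grasp point (between the pads) lies 5 mm behind it; z points along the fingers, y is the direction in which the jaws open and shut (so a half turn about z gives the same grasp; the last joint's range is limited). The gripper opens to 85 mm and grips with 20 to 120 N. Pads are 22 mm wide; open, the fingers measure 114 mm over their backs; the gripper's body (76 mm by 85 mm) begins 54 mm behind the grasp point. The pads swing forward as they close: fully open they stand 13 mm farther back than shut.
Start: joints at [-1.316, 0.477, 0.022, 1.555, -0.011, 1.109, -0.083], TCP at [0.24, 0.631, 0.224] pointing down, gripper open.
Joint ranges: [-2.96, 2.96], [-0.34, 2.1], [-1.41, 1.46], [0.24, 2.44], [-1.37, 4.51], [0.17, 1.92], [-2.96, 2.96]. Speed limits (rad/s): [2.39, 2.39, 3.14, 3.14, 3.14, 3.14, 3.14].

INTERFACE

Orientations are given as a unit quaternion [w, x, y, z].
In Python, from workcell import env gives the robot as it stands. The module is installed in compiled form; this text tells all that it offers.
- The arm moves only by the tool send_rows, never from a script. Its arguments are lists of equal length, an entry for each row: "gripper": the finger opening in m, from 0 to 0.0854; "offset": the shift along the tool's x, y, z in m, a list of three; "roll": the turn about the tool's z in degrees. A call has 1 to 20 rows; each row is the pose to reach, as a shift and turn from the pose measured when the call began, along the tool's axes at that moment; what a row does not reach only later rows make up. A row lasts 1/12 s, in which the tool goes at most 41.7 mm and 7.16 degrees, less where a joint would pass 70% of its speed; a pose out of reach is approached as far as the arm can. A call with a gripper value outside its range is refused whole. The fingers move at their own pace and stop on an object; "grip_force" is the grip in N (left out, the last holds). Time passes only in rows, so rows that repeat a pose let the fingers close. It gives the time, the measured TCP pose, the force and the opening at its end, in the units of the state.
- env.observe(): the state, without advancing time (a new reading comes with each control period).
- env.get_image(name): name is "scene" or "top" or "wrist"; returns a dict with "frame" (400x640x3 uint8, blue, green, red), "z_map" (400x640 float32, m along the optical axis (not along the pixel's ray), 0 where there is no reading), "mtx" (3x3 intrinsics, pixels), "extrinsics" (4x4, takes a point from world to camera coordinates). Camera axes: x right, y down, z forward; pixel columns grow to the right and rows downward; lengths in m; the calibration is good to about 2 mm. A picture is of the moment at which its call begins.
- env.sign_off(): hands the job in, once; it reports no verdict.
The state is a dict: "time": time; "joint_positions": joint angles; "qd": joint speeds; "effort": joint torques, N m; "tool_pos": TCP position; "ee_rot": TCP orientation; "wrist_force": force on the tool from outside, world axes, zero at the start; "wrist_torque": the same for the moment, N m; "opening": finger opening in m.
Only numpy, scipy, OpenCV 4.12 (cv2) and the standard library are available. Lean on these libraries where they do the work, as an engineer would, in place of code of your own. Each camera call takes 0.05 s, during which the arm holds its last target. There are 200 camera calls.

TASK

Close the dark bangle tray with the red panel: tilt the panel to hook its plain edge (the one farther from its handle) under the tray's brass lip, then lower the handle end gently until the panel lies flat and fully home, and let go. Then stand the top-heavy bangle stand upright on the panel's white round mark, setting it down gently and letting go only when it stays still. Do not drop or tip the stand over, and leave the loose bangles, the carton and the jar where they are.

Things in the scene. Friction and masses are not known exactly. Their poses are not given: they have to be found in the camera images.
- tray: Open dark wooden tray of bangles fixed to the counter, 225 (x) x 150 (y) mm. Origin: centre of its underside; x runs from its lip end (-x, nearer the robot) to its stop end (+x), z up. The panel lies on its ledge, the flat top of its walls, at z = 50 mm. No guides at the sides: the panel (140 mm) should be centred across the 150 mm width.
- tray_lip (a point): Lower inside edge of the tray's brass lip, at its middle: tray frame (-86.5, 0, 64) mm. The lip is 150 mm long, 6 mm thick (top at z = 70), overhangs the ledge by 16 mm (from the wall face at x = -102.5 that carries it, to -86.5) and leaves a slot 14 mm high over the ledge.
- tray_stop (a point): Top inner edge of the low stop at the tray's other end, at its middle: tray frame (102.5, 0, 60) mm. It is full width, 10 mm thick and stands 10 mm above the ledge, so the panel cannot be slid in flat: it goes in tilted. Home between wall and stop, the 200 mm panel has 5 mm of play in x
- panel_center (a point): Centre of the red panel's plate, half-way through its thickness. Plate 200 (x) x 140 (y) x 6 mm (z), about 0.22 kg; it starts flat on the counter, handle up. Panel x runs from its plain hook edge (-x) to its handle end (+x), z up out of its top face. When home, panel x and tray x agree.
- panel_handle (a point): Centre of the panel's wooden bar handle, which stands on the plate: 16 mm (x) x 70 mm (y) x 45 mm (height, z), rounded; its centre is at panel x = +50, y = 0, 25.5 mm above the plate's mid-plane (22.5 mm above its top face). Same axes as the panel.
- panel_hook (a point): Middle of the panel's hook edge, half-way through the thickness (panel x = -100). Home: tray frame x about -100, z = 53 mm.
- panel_rear (a point): Middle of the opposite edge, on the handle side (panel x = +100), half-way through the thickness. Home: tray z = 53 mm.
- panel_mark (a point): Centre of the white round mark, 80 mm in diameter, on the panel's top face, at panel x = -35, y = 0. Same axes as the panel.
- stand_grip (a point): Half-way up the wooden post at the top of the bangle stand, on its axis, 143 mm above its underside; post 28 mm in diameter, 55 mm tall. z: the stand's axis, up. It starts upright on the counter: foot disc, thin stem, roll of bangles 66 mm in diameter (60 to 115 mm up), then the post (to 170). About 0.32 kg, centre of mass about 90 mm up; it tips over at about 14 degrees.
- stand_foot (a point): Centre of the underside of the stand's foot (44 mm in diameter). z is the stand's axis, up.
- bangles_center (a point): Bystander: loose stack of bangles, a tube 72 mm in diameter, 45 mm high; its centre.
- carton_center (a point): Bystander: white carton 90 x 120 x 58 mm; a point on its axis 27 mm above the counter.
- jar_center (a point): Bystander: amber glass jar 60 mm in diameter, 80 mm high; its centre.
There are look-alikes about, which are no part of the job. Leave any blue look-alike of the part that bears stand_grip alone.

How it is judged:
By the outcome, as a careful person would: the job done as asked, in the order asked, and still so for the second after the job is handed in, with the robot touching nothing.
It also fails if it takes over 70 s, if anything falls off the work surface, if the arm or the gripper's body presses on something with over 40 N, if the wrist force passes 120 N, or if a joint passes its speed limit or range.

## Working session

There is one attempt and no reset: what is moved stays moved. The work goes in short steps, Python scripts to look and compute and a tool call to move; the robot and the scene stay as the last step left them, time stands still between calls to the robot, and variables do not carry over. Pictures are saved under pics/ and viewed, about 8 in all and at most 12, crops included, and the job is handed in when it is done.

Besides the shell and the picture viewer there is one more tool, called after "Call:" by a JSON object that holds its "fn" and its "kwargs". send_rows: Moves the arm, as the interface text tells. Its arguments: {"type":"object","properties":{"gripper":{"type":"array"},"offset":{"type":"array"},"roll":{"type":"array"},"grip_force":{"type":"number"}},"required":["gripper","offset","roll"]}

```bash
mkdir -p pics; ls; cat > h.py <<'E'
import numpy as np, cv2
from workcell import env
from scipy.spatial.transform import Rotation as R
def cam(n): return env.get_image(n)
def cloud(c):
    z=c["z_map"]; K=c["mtx"]; T=np.linalg.inv(c["extrinsics"])
    v,u=np.mgrid[:z.shape[0],:z.shape[1]]
    p=np.stack([(u-K[0,2])/K[0,0]*z,(v-K[1,2])/K[1,1]*z,z],-1)
    return p@T[:3,:3].T+T[:3,3]
def ray(c,uv,h):
    K=c["mtx"]; T=np.linalg.inv(c["extrinsics"])
    d=T[:3,:3]@(np.linalg.inv(K)@np.array([uv[0],uv[1],1.])); o=T[:3,3]
    return o+d*(h-o[2])/d[2]
def st():
    s=env.observe(); q=s["ee_rot"]; return s, np.array(s["tool_pos"]), R.from_quat([q[1],q[2],q[3],q[0]]).as_matrix()
E
python3 - <<'E'
from h import *
np.set_printoptions(precision=4,suppress=True)
s,p,r=st();print(s);print(r)
for n in("scene","top"):
    c=cam(n);cv2.imwrite(f"pics/{n}0.png",c["frame"]);np.savez(f"{n}0.npz",**c);print(n,c["mtx"],c["extrinsics"])
E
```

```text
pics
{'time': 0.0, 'joint_positions': array([-1.3161,  0.4778,  0.0224,  1.5564, -0.0115,  1.1093, -0.0831]), 'qd': array([-0.001 ,  0.0001, -0.0002, -0.0008, -0.0016, -0.0012,  0.0001]), 'effort': array([ -0.0004, -59.6453,   1.6079, -28.1194,   0.0125,   0.0095,
        -0.    ]), 'tool_pos': array([0.2394, 0.6305, 0.2234]), 'ee_rot': array([-0.0001,  0.1804,  0.9836, -0.0009]), 'wrist_force': array([-0.2942, -0.6432,  0.0874]), 'wrist_torque': array([-0.0078,  0.0183,  0.0328]), 'opening': 0.08539067107156925}
[[-0.9349  0.3548 -0.0005]
 [ 0.3548  0.9349 -0.0017]
 [-0.0002 -0.0018 -1.    ]]
scene [[468.5495   0.     317.0605]
 [  0.     468.5495 190.7456]
 [  0.       0.       1.    ]] [[ 0.8272  0.5619  0.0027 -0.4932]
 [ 0.3192 -0.4659 -0.8252 -0.0963]
 [-0.4624  0.6835 -0.5648  1.418 ]
 [ 0.      0.      0.      1.    ]]
top [[390.4146   0.     319.7631]
 [  0.     390.4146 195.829 ]
 [  0.       0.       1.    ]] [[ 0.0108 -0.9999  0.0004  0.005 ]
 [-0.9919 -0.0108 -0.1265  0.5899]
 [ 0.1265  0.001  -0.992   1.0324]
 [ 0.      0.      0.      1.    ]]
```

View pics/scene0.png

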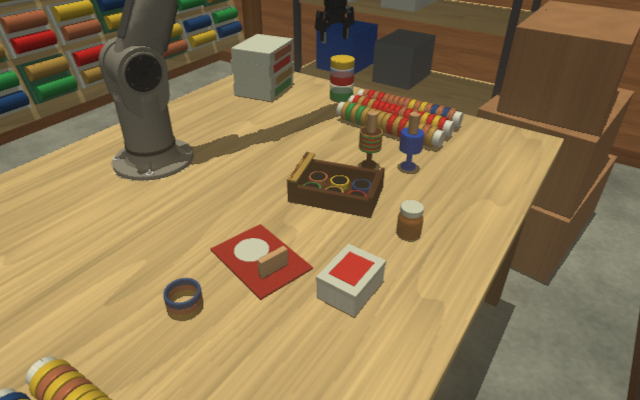

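View pics/top0.png

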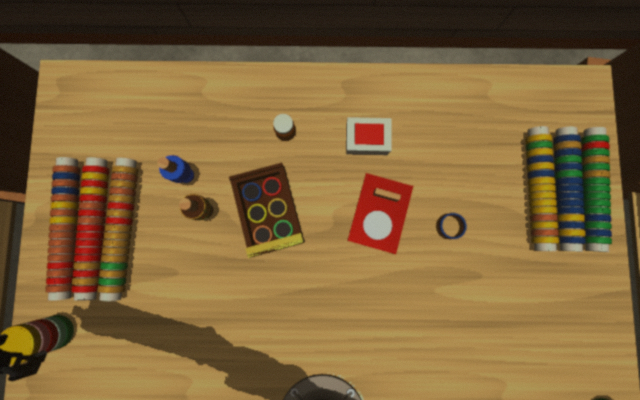

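Scene view: panel (262,258), handle (273,262), tray (335,187) with its lip at (302,170), wooden-post stand (370,140). Top view: panel (380,213), tray (267,210), lip (275,245), stand (197,207). Stand candidates are brown (370,140) and blue (411,140); the brown one has the wooden roll and is not the blue look-alike, so it is the one meant.

```bash
python3 - <<'E'
from h import *
np.set_printoptions(precision=4,suppress=True)
t=dict(np.load("top0.npz")); s=dict(np.load("scene0.npz"))
ct=cloud(t); cs=cloud(s)
def hsv(c): return cv2.cvtColor(c["frame"],cv2.COLOR_BGR2HSV)
def comp(m,roi):
    x0,y0,x1,y1=roi; M=np.zeros(m.shape,np.uint8); M[y0:y1,x0:x1]=m[y0:y1,x0:x1]
    n,l,st,ce=cv2.connectedComponentsWithStats(M); return (l==1+np.argmax(st[1:,4]))
H=hsv(t)
red=((H[...,0]<8)|(H[...,0]>172))&(H[...,1]>170)&(H[...,2]>70)
m=comp(red,(340,165,420,260)); m2=cv2.morphologyEx(m.astype(np.uint8),cv2.MORPH_CLOSE,np.ones((15,15)))
rc=cv2.minAreaRect(cv2.findContours(m2,0,1)[0][0]); bp=cv2.boxPoints(rc)
print("panel", [ray(t,b,.006) for b in bp],"c",ray(t,rc[0],.006), "depth z",np.median(ct[m][:,2]))
wh=(H[...,1]<60)&(H[...,2]>120); m=comp(wh,(360,205,396,245)); uv=np.argwhere(m).mean(0)[::-1]; print("mark",uv,ray(t,uv,.006))
# handle points by depth
P=ct[170:260,340:415].reshape(-1,3); k=(P[:,2]>.04)&(P[:,2]<.07); print("handle depth",P[k].mean(0),P[k].min(0),P[k].max(0),k.sum())
P=cs[235:290,245:300].reshape(-1,3); k=(P[:,2]>.045)&(P[:,2]<.06);print("handle scene",P[k].mean(0),P[k].max(0),k.sum())
# lip
ye=(H[...,0]>20)&(H[...,0]<34)&(H[...,1]>150)&(H[...,2]>110); m=comp(ye,(240,228,310,262))
rc=cv2.minAreaRect(cv2.findContours(m.astype(np.uint8),0,1)[0][0]);print("lip",[ray(t,b,.07) for b in cv2.boxPoints(rc)],ray(t,rc[0],.07),np.median(ct[m][:,2]))
# tray by dark: depth >.03
x0,y0,x1,y1=222,155,312,262
m=np.zeros((400,640),np.uint8); m[y0:y1,x0:x1]=(ct[y0:y1,x0:x1,2]>.03)
m=comp(m>0,(x0,y0,x1,y1)); m=cv2.morphologyEx(m.astype(np.uint8),cv2.MORPH_CLOSE,np.ones((25,25)))
rc=cv2.minAreaRect(cv2.findContours(m,0,1)[0][0]);print("tray",[ray(t,b,.055) for b in cv2.boxPoints(rc)],ray(t,rc[0],.055))
# stand
for nm,C,roi in(("top",ct,(165,185,230,230)),("scene",cs,(350,105,388,172))):
    x0,y0,x1,y1=roi;P=C[y0:y1,x0:x1].reshape(-1,3)
    for a,b in((.12,.16),(.165,.2),(.06,.115),(.16,.18)):
        k=(P[:,2]>a)&(P[:,2]<b); 
        if k.sum(): print("stand",nm,a,b,k.sum(),P[k].mean(0),P[k].min(0),P[k].max(0))
for nm,roi in(("bang",(430,205,475,245)),("carton",(340,110,400,160)),("jar",(268,108,300,145)),("blue",(155,150,196,188))):
    x0,y0,x1,y1=roi;P=ct[y0:y1,x0:x1].reshape(-1,3);k=P[:,2]>.03;print(nm,P[k].min(0),P[k].max(0))
g=np.hstack([cv2.resize(s["frame"][95:190,280:440],None,fx=4,fy=4)]);cv2.imwrite("pics/crop1.png",g)
E
```

```text
panel [array([ 0.47  , -0.0658,  0.006 ]), array([ 0.6612, -0.1185,  0.006 ]), array([ 0.6243, -0.2549,  0.006 ]), array([ 0.4347, -0.1995,  0.006 ])] c [ 0.5465 -0.1595  0.006 ] depth z 0.00459661049097515
mark [377.215  224.7199] [ 0.5142 -0.1501  0.006 ]
handle depth [ 0.5967 -0.1708  0.0492] [ 0.5822 -0.2054  0.0408] [ 0.6114 -0.1365  0.0551] 160
handle scene [ 0.6013 -0.1753  0.0508] [ 0.6162 -0.1388  0.0548] 227
lip [array([0.4471, 0.2068, 0.07  ]), array([0.4884, 0.0614, 0.07  ]), array([0.4609, 0.0534, 0.07  ]), array([0.4199, 0.1983, 0.07  ])] [0.454  0.1302 0.07  ] 0.06863296381218142
tray [array([0.6381, 0.2672, 0.055 ]), array([0.6809, 0.1158, 0.055 ]), array([0.4623, 0.0538, 0.055 ]), array([0.4216, 0.2015, 0.055 ])] [0.5492 0.1593 0.055 ]
stand top 0.12 0.16 59 [0.5488 0.3249 0.1404] [0.5379 0.3212 0.1206] [0.5633 0.3378 0.1599]
stand top 0.165 0.2 111 [0.5515 0.3352 0.1687] [0.5379 0.3213 0.1653] [0.5645 0.3487 0.1726]
stand top 0.06 0.115 419 [0.5479 0.3236 0.1037] [0.5191 0.3022 0.0604] [0.5841 0.3652 0.115 ]
stand top 0.16 0.18 121 [0.5513 0.3344 0.1682] [0.5379 0.3213 0.1607] [0.5649 0.3487 0.1726]
stand scene 0.12 0.16 130 [0.5583 0.3252 0.1398] [0.5416 0.3164 0.1208] [0.5694 0.343  0.1592]
stand scene 0.165 0.2 53 [0.5561 0.3308 0.1698] [0.541  0.3157 0.1654] [0.5692 0.3494 0.1734]
stand scene 0.06 0.115 605 [0.5274 0.3833 0.082 ] [0.359  0.2367 0.06  ] [0.6463 0.6259 0.115 ]
stand scene 0.16 0.18 70 [0.5567 0.3293 0.168 ] [0.541  0.3157 0.1603] [0.5692 0.3494 0.1734]
bang [ 0.4545 -0.3843  0.0303] [0.549  0.0103 1.0988]
carton [ 0.4545 -0.1808  0.0303] [0.8095 0.0103 1.0988]
jar [0.4545 0.0103 0.0303] [0.8089 0.1435 1.0988]
blue [0.4545 0.0103 0.0582] [0.6828 0.4252 1.0988]
```

View pics/crop1.png

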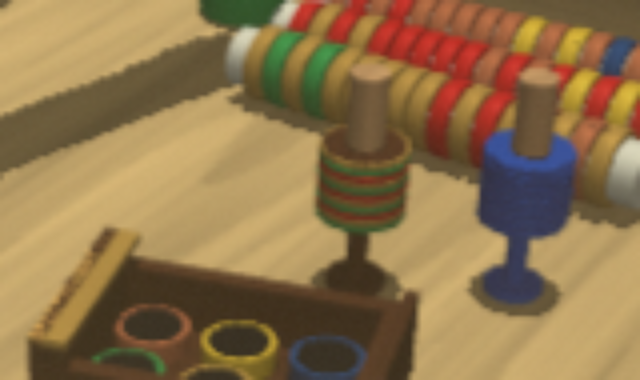

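The crop shows the striped stand at left (its post near (370,120) in the full scene) and the blue look-alike at right. I'll take the striped one. Panel yaw is about -15.2°, tray yaw about 16°.

Call:
{"fn": "send_rows", "kwargs": {"gripper": [0.085,0.085,0.085,0.085,0.085,0.085,0.085,0.085,0.085,0.085,0.085,0.085,0.085,0.085,0.085,0.085,0.085,0.085,0.085,0.085], "offset": [[-0.618,-0.624,0.06],[-0.618,-0.624,0.06],[-0.618,-0.624,0.06],[-0.618,-0.624,0.06],[-0.618,-0.624,0.06],[-0.618,-0.624,0.06],[-0.618,-0.624,0.06],[-0.618,-0.624,0.06],[-0.618,-0.624,0.06],[-0.618,-0.624,0.06],[-0.618,-0.624,0.06],[-0.618,-0.624,0.06],[-0.618,-0.624,0.06],[-0.618,-0.624,0.06],[-0.618,-0.624,0.06],[-0.618,-0.624,0.06],[-0.618,-0.624,0.06],[-0.618,-0.624,0.06],[-0.618,-0.624,0.06],[-0.618,-0.624,0.06]], "roll": [-5.6,-5.6,-5.6,-5.6,-5.6,-5.6,-5.6,-5.6,-5.6,-5.6,-5.6,-5.6,-5.6,-5.6,-5.6,-5.6,-5.6,-5.6,-5.6,-5.6], "grip_force": 20}}

```text
time: 1.77
tool_pos: [0.5768, -0.1309, 0.1674]
ee_rot: [-0.0, 0.132, 0.991, -0.001]
wrist_force: [0.9, 1.3, -0.0]
opening: 0.0853
```

```bash
cat >> h.py <<'E'
def off(tgt,yawy=None):
    s,p,r=st(); o=r.T@(np.array(tgt)-p); a=np.degrees(np.arctan2(r[1,1],r[0,1]))
    print("off",o.round(4),"tool y yaw",a.round(2),"roll",None if yawy is None else round(a-yawy,2),"F",np.round(s["wrist_force"],2),"z",p.round(4),"open",round(s["opening"],4))
E
python3 - <<'E'
from h import *
np.set_printoptions(precision=4,suppress=True)
off((.596,-.172,.15),74.8)
c=cam("wrist");np.savez("w1.npz",**c);cv2.imwrite("pics/w1.png",c["frame"])
P=cloud(c)
H=cv2.cvtColor(c["frame"],cv2.COLOR_BGR2HSV)
k=(P[...,2]>.045)&(P[...,2]<.056)&(c["z_map"]>0)
n,l,s,ce=cv2.connectedComponentsWithStats(k.astype(np.uint8))
for i in range(1,n):
    if s[i,4]>150:
        q=P[l==i]; print(s[i],ce[i],q.mean(0),cv2.minAreaRect((q[:,:2]*1000).astype(np.float32)))
E
```

```text
off [-0.0293 -0.0346  0.0175] tool y yaw 74.83 roll 0.03 F [ 0.89  1.25 -0.03] z [ 0.5768 -0.1309  0.1674] open 0.0853
[ 509    0  131  224 5785] [566.735  116.2956] [0.5784 0.0947 0.0494] ((569.7481079101562, 108.68219757080078), (218.95997619628906, 53.601165771484375), 16.42214584350586)
[ 245  206   73   18 1241] [280.8952 214.8969] [ 0.5976 -0.1731  0.0505] ((598.38671875, -173.51846313476562), (69.45855712890625, 16.508373260498047), 74.852783203125)
[559 282  61  41 777] [582.1802 296.5882] [0.7652 0.1021 0.051 ] ((768.2962036132812, 106.68087768554688), (26.58595848083496, 54.519351959228516), 21.212759017944336)
[305 293 107  29 708] [357.363  306.9492] [ 0.7173 -0.1259  0.051 ] ((717.3492431640625, -125.8929672241211), (113.6027603149414, 2.89373779296875), 88.96736907958984)
```

View pics/w1.png

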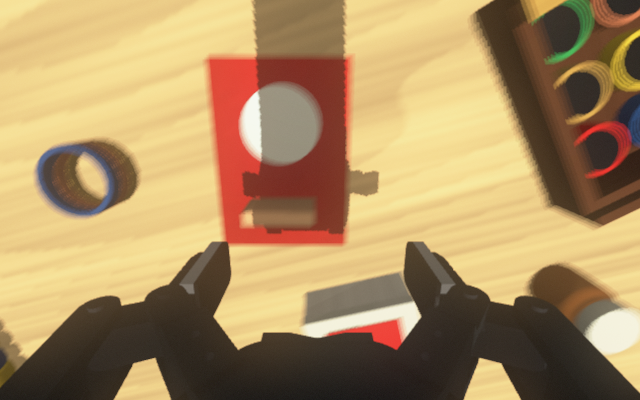

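Wrist view: handle top at (281,214), mark at (280,123), tray at upper right. Handle centre is (0.598,-0.1735), in agreement with the top view to 2 mm.

Call:
{"fn": "send_rows", "kwargs": {"gripper": [0.085,0.085,0.085,0.085,0.085,0.085,0.085,0.085,0.085,0.085,0.085,0.085,0.06,0.06,0.06,0.06,0.06,0.06], "offset": [[-0.0315,-0.0355,0.02],[-0.0315,-0.0355,0.02],[-0.0315,-0.0355,0.04],[-0.0315,-0.0355,0.06],[-0.0315,-0.0355,0.08],[-0.0315,-0.0355,0.1],[-0.0315,-0.0355,0.12],[-0.0315,-0.0355,0.13],[-0.0315,-0.0355,0.139],[-0.0315,-0.0355,0.139],[-0.0315,-0.0355,0.139],[-0.0315,-0.0355,0.139],[-0.0315,-0.0355,0.139],[-0.0315,-0.0355,0.139],[-0.0315,-0.0355,0.139],[-0.0315,-0.0355,0.139],[-0.0315,-0.0355,0.139],[-0.0315,-0.0355,0.139]], "roll": [0,0,0,0,0,0,0,0,0,0,0,0,0,0,0,0,0,0], "grip_force": 20}}

```text
time: 3.32
tool_pos: [0.6008, -0.1776, 0.0351]
ee_rot: [0.001, 0.134, 0.991, 0.001]
wrist_force: [-19.5, 18.6, 54.5]
opening: 0.0709
```

```bash
python3 - <<'E'
from h import *
off((.598,-.1735,.04),74.8)
c=cam("wrist");s=cam("scene")
f=cv2.resize(s["frame"][180:320,180:400],(629,400))
cv2.imwrite("pics/g1.png",np.vstack([cv2.resize(c["frame"],(480,300)),cv2.resize(f,(480,300))]))
print(st()[0]["effort"],st()[0]["wrist_torque"])
E
```

```text
off [ 0.0038  0.0033 -0.0049] tool y yaw 74.6 roll -0.2 F [-19.53  18.64  54.51] z [ 0.6008 -0.1776  0.0351] open 0.0709
[  8.36791188 -30.13288021  12.51675993 -17.73091257   2.54886679
  -8.28105927  -0.82777245] [5.96410616 3.65708065 0.89231575]
```

View pics/g1.png

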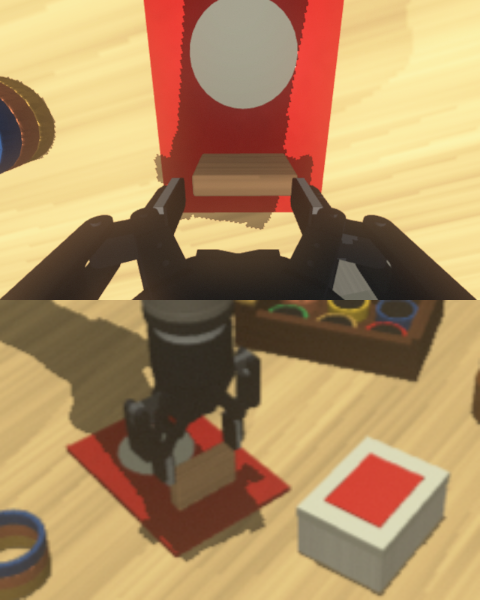

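The picture shows the left finger beside the handle end, but the right (+y) finger tip seems to ride on the handle's top corner (about (235,447) in the lower half). I'll open, lift and measure again.

Call:
{"fn": "send_rows", "kwargs": {"gripper": [0.085,0.085,0.085,0.085,0.085,0.085,0.085,0.085,0.085], "offset": [[0,0,-0.006],[0,0,-0.006],[0,0,-0.006],[0,0,-0.01],[0,0,-0.025],[0,0,-0.045],[0,0,-0.06],[0,0,-0.06],[0,0,-0.06]], "roll": [0,0,0,0,0,0,0,0,0]}}

```text
time: 4.17
tool_pos: [0.6009, -0.1782, 0.0954]
ee_rot: [0.001, 0.134, 0.991, 0.001]
wrist_force: [0.1, 0.1, -0.4]
opening: 0.0853
```

```bash
python3 - <<'E'
from h import *
np.set_printoptions(precision=4,suppress=True)
s,p,r=st();print(p,r,s["wrist_force"],s["opening"])
c=cam("wrist")
P=cloud(c);k=(P[...,2]>.045)&(P[...,2]<.056)&(c["z_map"]>0)
n,l,ss,ce=cv2.connectedComponentsWithStats(k.astype(np.uint8))
for i in range(1,n):
    if ss[i,4]>150:
        q=P[l==i]; print(ss[i],q.mean(0),cv2.minAreaRect((q[:,:2]*1000).astype(np.float32)))
# finger points
q=(P-p)@r; k=(np.abs(q[...,0])<.03)&(abs(q[...,2])<.03)&(c["z_map"]>0)&(abs(q[...,1])<.06)
for sg in(-1,1):
    v=q[k&(q[...,1]*sg>.02)]; print(sg,len(v),v.min(0),v.max(0))
    for z in np.arange(-.02,.02,.005):
        w=v[abs(v[:,2]-z)<.0025]
        if len(w): print(z,w[:,1].min(),w[:,1].max(),w[:,0].min(),w[:,0].max())
cv2.imwrite("pics/w2.png",c["frame"])
E
```

```text
[ 0.6009 -0.1782  0.0954] [[-0.964   0.266   0.0032]
 [ 0.266   0.964   0.002 ]
 [-0.0025  0.0028 -1.    ]] [ 0.0777  0.1004 -0.3582] 0.08534954171173566
[ 273  193  102   24 2318] [ 0.5975 -0.1734  0.0505] ((598.6287231445312, -173.36349487304688), (70.01493835449219, 16.652589797973633), 74.59980773925781)
[372 325  42  17 371] [ 0.717  -0.1493  0.0506] ((716.9884643554688, -147.6455841064453), (34.05365753173828, 2.681626796722412), 89.36367797851562)
-1 418 [-0.0113 -0.0562 -0.03  ] [ 0.0113 -0.0427 -0.0194]
-0.02 -0.043725388637272156 -0.042877145698205665 -0.010523055492846505 0.009639211890745486
1 415 [-0.0114  0.0413 -0.03  ] [ 0.0114  0.0549 -0.0193]
-0.02 0.04136149821129301 0.0421464974852771 -0.01081784652354733 0.00948532308043797
```

View pics/w2.png

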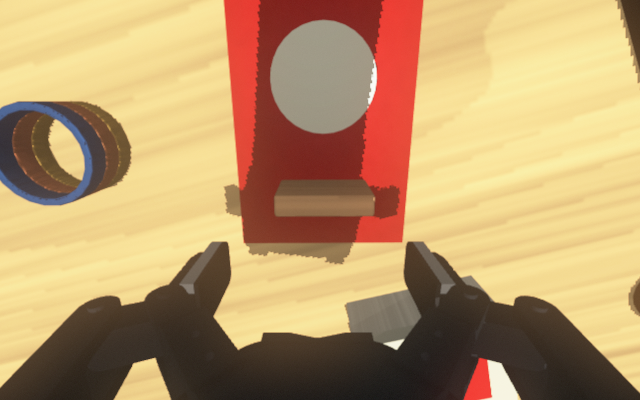

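The open fingertips measure about 19 mm behind the TCP, so the earlier grip only caught the handle's top corner. I'll go deeper this time, at a height that is safe by either reading.

Call:
{"fn": "send_rows", "kwargs": {"gripper": [0.085,0.085,0.085,0.085,0.085,0.085,0.085,0.085,0.085,0.085], "offset": [[0.004,0.0038,0.0],[0.004,0.0038,0.01],[0.004,0.0038,0.03],[0.004,0.0038,0.045],[0.004,0.0038,0.06],[0.004,0.0038,0.07],[0.004,0.0038,0.078],[0.004,0.0038,0.082],[0.004,0.0038,0.082],[0.004,0.0038,0.082]], "roll": [0,0,0,0,0,0,0,0,0,0]}}

```text
time: 5.05
tool_pos: [0.5976, -0.1731, 0.0126]
ee_rot: [0.001, 0.134, 0.991, 0.001]
wrist_force: [-0.8, -1.1, -0.4]
opening: 0.0852
```

```bash
python3 - <<'E'
from h import *
np.set_printoptions(precision=4,suppress=True)
s,p,r=st();off((.598,-.1735,.013),74.7)
c=cam("wrist");P=cloud(c);q=(P-p)@r
k=(np.abs(q[...,0])<.013)&(abs(q[...,1])<.06)&(abs(q[...,1])>.036)&(c["z_map"]>0)&(q[...,2]>-.06)&(P[...,2]>.012)
for sg in(-1,1):
    v=P[k&(q[...,1]*sg>0)]; print(len(v),np.percentile(v[:,2],[0,1,5,50]))
cv2.imwrite("pics/w3.png",c["frame"])
E
```

```text
off [-0.0005 -0.0003 -0.0004] tool y yaw 74.58 roll -0.12 F [-0.79 -1.13 -0.4 ] z [ 0.5976 -0.1731  0.0126] open 0.0852
2615 [0.0315 0.0335 0.0369 0.0556]
2618 [0.0318 0.0337 0.037  0.0557]
```

Call:
{"fn": "send_rows", "kwargs": {"gripper": [0.085,0.085,0.085,0.06,0.06,0.06,0.06,0.06,0.06,0.06], "offset": [[0,0,0.005],[0,0,0.008],[0,0,0.008],[0,0,0.008],[0,0,0.008],[0,0,0.008],[0,0,0.008],[0,0,0.008],[0,0,0.008],[0,0,0.008]], "roll": [0,0,0,0,0,0,0,0,0,0], "grip_force": 20}}

```text
time: 5.93
tool_pos: [0.5981, -0.173, 0.0052]
ee_rot: [0.001, 0.134, 0.991, 0.001]
wrist_force: [0.3, 1.5, 1.0]
opening: 0.0696
```

Call:
{"fn": "send_rows", "kwargs": {"gripper": [0.06,0.06,0.06,0.06,0.06,0.06,0.06,0.06,0.06,0.06], "offset": [[0.001,0,-0.005],[0.002,0,-0.01],[0.004,0,-0.015],[0.005,0,-0.02],[0.007,0,-0.025],[0.009,0,-0.03],[0.009,0,-0.03],[0.009,0,-0.03],[0.009,0,-0.03],[0.009,0,-0.03]], "roll": [0,0,0,0,0,0,0,0,0,0]}}

```text
time: 6.77
tool_pos: [0.5892, -0.1707, 0.0349]
ee_rot: [0.001, 0.134, 0.991, 0.001]
wrist_force: [0.7, -0.2, -2.4]
opening: 0.0697
```

```bash
cat >> h.py <<'E'
def plate(c,box=None):
    # fit plane to red panel pixels; report tilt along its x, hook edge etc.
    P=cloud(c);H=cv2.cvtColor(c["frame"],cv2.COLOR_BGR2HSV)
    m=((H[...,0]<8)|(H[...,0]>172))&(H[...,1]>150)&(H[...,2]>40)&(c["z_map"]>0)
    if box: x0,y0,x1,y1=box; mm=np.zeros_like(m); mm[y0:y1,x0:x1]=True; m&=mm
    n,l,s,ce=cv2.connectedComponentsWithStats(m.astype(np.uint8)); i=1+np.argmax(s[1:,4])
    v=P[l==i]
    for _ in range(3):
        ce=v.mean(0); nrm=np.linalg.svd((v-ce)[::3],full_matrices=False)[2][2]; nrm*=np.sign(nrm[2]); d=(v-ce)@nrm; v=v[abs(d)<max(.002,2*d.std())]
    g=-nrm[:2]/nrm[2]
    print("plate tilt deg",np.degrees(np.arccos(nrm[2])).round(2),"uphill yaw",np.degrees(np.arctan2(g[1],g[0])).round(1),"n",len(v),"z range",np.percentile(v[:,2],[.5,99.5]).round(4))
    return v,nrm
E
python3 - <<'E'
from h import *
np.set_printoptions(precision=4,suppress=True)
off((.598,-.1735,.013),74.7)
plate(cam("wrist")); c=cam("scene");plate(c,(200,200,320,300));plate(cam("top"),(335,160,425,265))
E
```

```text
off [-0.0092 -0.0005  0.0219] tool y yaw 74.58 roll -0.12 F [ 0.7  -0.23 -2.37] z [ 0.5892 -0.1707  0.0349] open 0.0697
plate tilt deg 0.08 uphill yaw -67.1 n 45096 z range [0.0339 0.0372]
plate tilt deg 0.21 uphill yaw -7.4 n 685 z range [0.0343 0.0385]
plate tilt deg 87.64 uphill yaw 76.2 n 1063 z range [0.029  0.5518]
```

The panel came up level because friction in the jaws holds it. Plan: lower the rear of its underside onto the tray's stop, which levers the hook end down about 3°, then slide the hook under the lip. First carry it over the tray, with a firmer grip.

Call:
{"fn": "send_rows", "kwargs": {"gripper": [0.06,0.06,0.06,0.06,0.06,0.06,0.06,0.06,0.06,0.06,0.06,0.06,0.06,0.06,0.06,0.06,0.06,0.06,0.06,0.06], "offset": [[0,0,-0.025],[0,0,-0.055],[0,0.01,-0.08],[0.005,0.03,-0.095],[0.01,0.055,-0.095],[0.015,0.085,-0.095],[0.02,0.115,-0.095],[0.026,0.145,-0.095],[0.032,0.175,-0.095],[0.038,0.205,-0.095],[0.043,0.235,-0.095],[0.049,0.265,-0.095],[0.054,0.295,-0.095],[0.059,0.32,-0.095],[0.062,0.335,-0.095],[0.064,0.344,-0.095],[0.064,0.344,-0.095],[0.064,0.344,-0.095],[0.064,0.344,-0.095],[0.064,0.344,-0.095]], "roll": [0,0,0,-3,-6,-9,-12,-15,-18,-21,-24,-27,-30,-31.4,-31.4,-31.4,-31.4,-31.4,-31.4,-31.4], "grip_force": 40}}

```text
time: 8.58
tool_pos: [0.619, 0.1751, 0.1308]
ee_rot: [0.001, -0.137, 0.991, 0.0]
wrist_force: [1.3, 0.7, -2.2]
opening: 0.0693
```

```bash
python3 - <<'E'
from h import *
np.set_printoptions(precision=4,suppress=True)
off((.619,.178,.13),106)
c=cam("wrist");v,n=plate(c)
rc=cv2.minAreaRect((v[:,:2]*1000).astype(np.float32));print("plate",rc)
s=cam("scene");t=cam("top");np.savez("s4.npz",**s);np.savez("t4.npz",**t)
cv2.imwrite("pics/p4.png",np.vstack([cv2.resize(c["frame"],(480,300)),cv2.resize(s["frame"][90:240,230:470],(480,300))]))
E
```

```text
off [-0.0008  0.0028  0.0008] tool y yaw 105.79 roll -0.21 F [ 1.28  0.74 -2.21] z [0.619  0.1751 0.1308] open 0.0693
plate tilt deg 0.21 uphill yaw -56.0 n 45052 z range [0.1296 0.1329]
plate ((573.9078369140625, 161.5306854248047), (137.95309448242188, 140.90017700195312), 15.75161361694336)
```

View pics/p4.png

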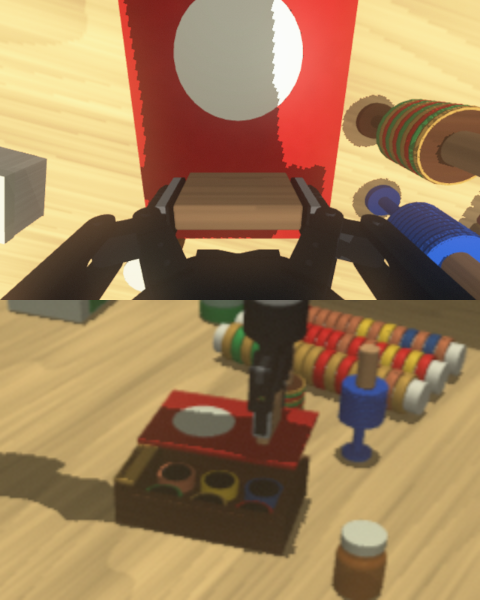

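Wrist view: panel level in the jaws, mark at (238,55). Lower half: the panel hovers over the tray, lip at (137,465). A second tray measurement from the scene depth:

```bash
python3 - <<'E'
from h import *
np.set_printoptions(precision=4,suppress=True)
th=np.radians(16); Rt=np.array([[np.cos(th),-np.sin(th)],[np.sin(th),np.cos(th)]]); c0=np.array([.5496,.158])
for n,b in(("scene0",(280,150,390,218)),("top0",(222,155,312,262))):
    c=dict(np.load(n+".npz"));P=cloud(c)[b[1]:b[3],b[0]:b[2]].reshape(-1,3)
    for nm,lo,hi in(("lip",.066,.075),("stop",.0565,.063),("ledge",.046,.053)):
        v=P[(P[:,2]>lo)&(P[:,2]<hi)]; q=(v[:,:2]-c0)@Rt
        if nm=="lip": q=q[(q[:,0]<-.07)]; 
        if nm=="stop": q=q[q[:,0]>.09]
        q=q[(abs(q[:,1])<.09)&(abs(q[:,0])<.13)]
        print(n,nm,len(q),"x",np.percentile(q[:,0],[1,50,99])*1e3,"y",np.percentile(q[:,1],[0,1,99,100])*1e3, "slope deg",np.degrees(np.polyfit(q[:,1],q[:,0],1)[0]) if nm!="ledge" else "")
E
```

```text
scene0 lip 320 x [-108.7229  -94.9279  -82.5565] y [-81.4435 -77.8321  71.7381  73.6111] slope deg 0.25798152558194554
scene0 stop 136 x [105.4328 111.4087 116.0511] y [-80.4114 -78.4956  69.003   71.6582] slope deg -0.002896139168303431
scene0 ledge 812 x [-99.3282  14.4457 115.8066] y [-80.7813 -79.502   74.6614  77.6921] slope deg 
top0 lip 535 x [-110.6993  -97.9684  -85.073 ] y [-75.2041 -73.7128  73.1321  74.5486] slope deg 0.22998510521645896
top0 stop 171 x [103.5524 108.6531 113.8221] y [-75.5881 -74.5469  71.1616  73.1139] slope deg 0.3009370666349855
top0 ledge 887 x [-82.4992  30.389  104.3516] y [-75.8482 -75.295   74.0725  74.625 ] slope deg
```

Call:
{"fn": "send_rows", "kwargs": {"gripper": [0.06,0.06,0.06,0.06,0.06,0.06,0.06,0.06,0.06], "offset": [[0,0.0017,0.01],[0,0.0017,0.025],[0,0.0017,0.04],[0,0.0017,0.052],[0,0.0017,0.06],[0,0.0017,0.063],[0,0.0017,0.063],[0,0.0017,0.063],[0,0.0017,0.063]], "roll": [0,0,0,0,0,0,0,0,0], "grip_force": 20}}

```text
time: 9.48
tool_pos: [0.6193, 0.1783, 0.0686]
ee_rot: [0.002, -0.138, 0.99, 0.001]
wrist_force: [0.7, -0.6, -1.0]
opening: 0.0695
```

```bash
cat >> h.py <<'E'
th=np.radians(15.8); Rt=np.array([[np.cos(th),-np.sin(th)],[np.sin(th),np.cos(th)]]); c0=np.array([.5496,.158])+Rt@[.001,-.001]
def tcp():
    s,p,r=st(); print("TCP tray mm",(((p[:2]-c0)@Rt)*1e3).round(1),"z",(p[2]*1e3).round(1),"F",np.round(s["wrist_force"],1),"open",round(s["opening"],4),"t",round(s["time"],2),"yaw",np.degrees(np.arctan2(r[1,1],r[0,1])).round(2))
def both(tag=None):
    tcp(); w=cam("wrist"); v,n=plate(w)
    q=(v[:,:2]-c0)@Rt; a=cv2.minAreaRect((q*1000).astype(np.float32)); print("panel in tray: y range",np.percentile(q[:,1],[.5,99.5]).round(4),"x range",np.percentile(q[:,0],[.2,99.8]).round(4))
    return w
E
python3 -c "
from h import *
both()"
```

```text
TCP tray mm [71.6  1.6] z 68.6 F [ 0.7 -0.6 -1. ] open 0.0695 t 9.48 yaw 105.87
plate tilt deg 0.22 uphill yaw -23.9 n 45082 z range [0.0673 0.0706]
panel in tray: y range [-0.0687  0.0701] x range [-0.0439  0.087 ]
```

Call:
{"fn": "send_rows", "kwargs": {"gripper": [0.06,0.06,0.06,0.06,0.06,0.06,0.06,0.06], "offset": [[0,0,0.002],[0,0,0.004],[0,0,0.005],[0,0,0.006],[0,0,0.007],[0,0,0.0075],[0,0,0.0075],[0,0,0.0075]], "roll": [0,0,0,0,0,0,0,0]}}

```text
time: 10.2
tool_pos: [0.6197, 0.1784, 0.0648]
ee_rot: [0.003, -0.138, 0.99, 0.002]
wrist_force: [-11.3, -2.4, 25.3]
opening: 0.0694
```

```bash
python3 -c "
from h import *
both()"
```

```text
TCP tray mm [72.   1.6] z 64.8 F [-11.3  -2.4  25.3] open 0.0694 t 10.2 yaw 105.86
plate tilt deg 0.64 uphill yaw 9.9 n 45114 z range [0.0629 0.0666]
panel in tray: y range [-0.0688  0.0701] x range [-0.0436  0.0876]
```

The jaws don't let the panel pivot even at 20 N. Instead I'll set it down here: the rear rests on the stop and the hook end settles onto the side ledges, about 3° tilted. Then I'll regrip it at that tilt.

Call:
{"fn": "send_rows", "kwargs": {"gripper": [0.06,0.06,0.06,0.068,0.069,0.07,0.07,0.071,0.071,0.072,0.072,0.072], "offset": [[0,0,0.003],[0,0,0.001],[0,0,0.0005],[0,0,0.0005],[0,0,0.0005],[0,0,0.0005],[0,0,0.0005],[0,0,0.0005],[0,0,0.0005],[0,0,0.0005],[0,0,0.0005],[0,0,0.0005]], "roll": [0,0,0,0,0,0,0,0,0,0,0,0], "grip_force": 20}}

```text
time: 11.25
tool_pos: [0.6196, 0.1784, 0.0642]
ee_rot: [0.003, -0.138, 0.99, 0.001]
wrist_force: [-0.6, 0.8, -0.7]
opening: 0.0718
```

```bash
python3 -c "
from h import *
both()"
```

```text
TCP tray mm [72.   1.6] z 64.2 F [-0.6  0.8 -0.7] open 0.0718 t 11.25 yaw 105.86
plate tilt deg 3.17 uphill yaw 15.0 n 44523 z range [0.0566 0.065 ]
panel in tray: y range [-0.0691  0.07  ] x range [-0.0453  0.0853]
```

```bash
cat >> h.py <<'E'
def mark(w):
    P=cloud(w);H=cv2.cvtColor(w["frame"],cv2.COLOR_BGR2HSV); q=(P[...,:2]-c0)@Rt
    m=(H[...,1]<70)&(H[...,2]>70)&(w["z_map"]>0)&(abs(q[...,0])<.12)&(abs(q[...,1])<.06)&(P[...,2]<.075)
    n,l,s,ce=cv2.connectedComponentsWithStats(m.astype(np.uint8)); i=1+np.argmax(s[1:,4]); k=l==i
    h=cv2.convexHull(q[k].astype(np.float32)*1000); (cx,cy),rr=cv2.minEnclosingCircle(h)
    print("mark tray mm",round(cx,1),round(cy,1),"r",round(rr,1),"z",np.median(P[k][:,2]).round(4),"bbox",s[i])
    return cx,cy
E
python3 -c "
from h import *
w=cam('wrist');mark(w)"
```

```text
mark tray mm -10.4 0.7 r 40.2 z 0.0598 bbox [  234     0   166   163 22024]
```

Call:
{"fn": "send_rows", "kwargs": {"gripper": [0.06,0.06,0.06,0.06,0.06,0.06,0.06,0.06,0.06,0.06,0.06,0.06,0.06,0.06,0.06,0.06,0.06], "offset": [[0,0,0],[0,0,0],[0,0,0],[0,0,0],[0,0,-0.001],[0,0,-0.002],[0,0,-0.003],[0,0,-0.003],[0.003,0,-0.003],[0.006,0,-0.003],[0.009,0,-0.003],[0.012,0,-0.003],[0.015,0,-0.003],[0.018,0,-0.003],[0.02,0,-0.003],[0.02,0,-0.003],[0.02,0,-0.003]], "roll": [0,0,0,0,0,0,0,0,0,0,0,0,0,0,0,0,0], "grip_force": 40}}

```text
time: 12.77
tool_pos: [0.6004, 0.1729, 0.0672]
ee_rot: [0.003, -0.138, 0.99, 0.002]
wrist_force: [1.3, -0.5, -2.4]
opening: 0.0694
```

```bash
python3 -c "
from h import *
w=both();mark(w);s=cam('scene');cv2.imwrite('pics/h5.png',cv2.resize(s['frame'][130:225,275:400],(750,570),interpolation=2))"
```

```text
TCP tray mm [51.9  1.5] z 67.2 F [ 1.3 -0.5 -2.4] open 0.0694 t 12.77 yaw 105.86
plate tilt deg 3.23 uphill yaw 15.1 n 44463 z range [0.0592 0.0677]
panel in tray: y range [-0.0691  0.07  ] x range [-0.0655  0.0677]
mark tray mm -30.6 0.7 r 40.2 z 0.0624 bbox [  235     0   165   163 21906]
```

View pics/h5.png

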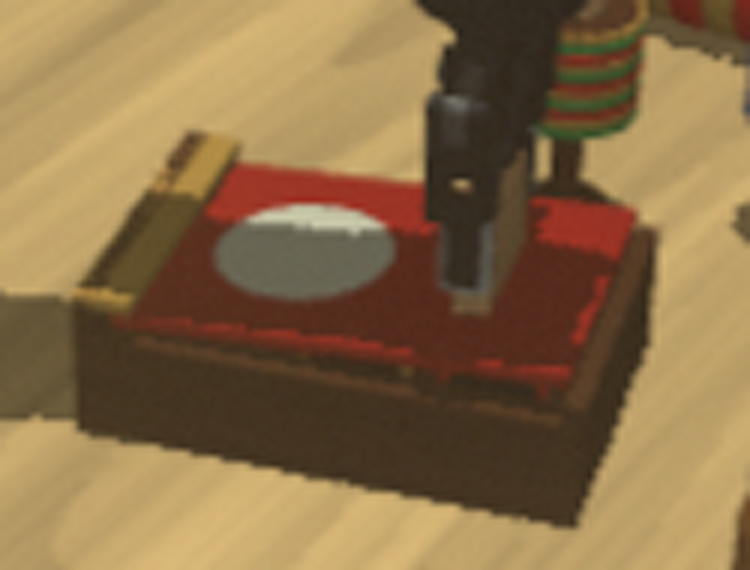

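The crop shows the hook edge under the brass lip (left) and the rear edge at about (635,215), beside and above the stop. About 5 mm is still to go.

Call:
{"fn": "send_rows", "kwargs": {"gripper": [0.06,0.06,0.06,0.06,0.06,0.06], "offset": [[0.002,0,0],[0.004,0,0],[0.005,0,0],[0.0055,0,0],[0.0055,0,0],[0.0055,0,0]], "roll": [0,0,0,0,0,0]}}

```text
time: 13.37
tool_pos: [0.5955, 0.1716, 0.0673]
ee_rot: [0.003, -0.138, 0.99, 0.002]
wrist_force: [0.2, -0.8, -1.8]
opening: 0.0689
```

```bash
python3 -c "
from h import *
w=both();mark(w)"
```

```text
TCP tray mm [46.9  1.6] z 67.3 F [ 0.2 -0.8 -1.8] open 0.0689 t 13.37 yaw 105.86
plate tilt deg 3.3 uphill yaw 15.2 n 44486 z range [0.0591 0.0678]
panel in tray: y range [-0.0691  0.0699] x range [-0.0706  0.0627]
mark tray mm -35.4 0.7 r 40.3 z 0.0624 bbox [  235     0   165   163 21889]
```

Call:
{"fn": "send_rows", "kwargs": {"gripper": [0.068,0.068,0.068,0.068,0.068,0.068,0.068,0.068,0.068,0.068], "offset": [[0,0,0],[0,0,0.001],[0,0,0.002],[0,0,0.003],[0,0,0.004],[0,0,0.005],[-0.0005,0,0.006],[-0.0005,0,0.007],[-0.0005,0,0.007],[-0.0005,0,0.007]], "roll": [0,0,0,0,0,0,0,0,0,0], "grip_force": 20}}

```text
time: 14.25
tool_pos: [0.5967, 0.1719, 0.0606]
ee_rot: [0.004, -0.138, 0.99, 0.002]
wrist_force: [2.8, 1.2, 3.2]
opening: 0.0691
```

```bash
python3 -c "
from h import *
w=both();mark(w)"
```

```text
TCP tray mm [48.1  1.6] z 60.6 F [2.8 1.2 3.2] open 0.0691 t 14.25 yaw 105.86
plate tilt deg 1.65 uphill yaw 14.4 n 44709 z range [0.0557 0.0612]
panel in tray: y range [-0.0692  0.07  ] x range [-0.0683  0.0639]
mark tray mm -35.5 0.6 r 40.3 z 0.0582 bbox [  233     0   169   162 22392]
```

It pivots well against the hook: tilt now 1.65°, force small. I'll continue down.

Call:
{"fn": "send_rows", "kwargs": {"gripper": [0.068,0.068,0.068,0.068,0.068,0.068,0.068,0.068,0.068], "offset": [[0,0,0.001],[0,0,0.002],[-0.0003,0,0.003],[-0.0005,0,0.004],[-0.0006,0,0.005],[-0.0008,0,0.0055],[-0.0008,0,0.006],[-0.0008,0,0.006],[-0.0008,0,0.006]], "roll": [0,0,0,0,0,0,0,0,0]}}

```text
time: 15.05
tool_pos: [0.5977, 0.1723, 0.0562]
ee_rot: [0.004, -0.138, 0.99, 0.002]
wrist_force: [-2.6, -0.3, 16.0]
opening: 0.0695
```

```bash
python3 -c "
from h import *
w=both();mark(w)"
```

```text
TCP tray mm [49.1  1.6] z 56.2 F [-2.6 -0.3 16. ] open 0.0695 t 15.05 yaw 105.87
plate tilt deg 0.06 uphill yaw -103.1 n 44945 z range [0.0543 0.0575]
panel in tray: y range [-0.0691  0.07  ] x range [-0.0663  0.0649]
mark tray mm -35.5 0.7 r 40.3 z 0.0563 bbox [  231     0   172   160 22853]
```

The panel is flat (0.06°), its top at z ≈ 56 mm, centred to within 1 mm. Now release, go up and move over the stand.

Call:
{"fn": "send_rows", "kwargs": {"gripper": [0.068,0.07,0.073,0.078,0.085,0.085,0.085,0.085,0.085,0.085,0.085,0.085,0.085,0.085,0.085,0.085,0.085,0.085,0.085,0.085], "offset": [[0,0,0.001],[0,0,0.001],[0,0,0.001],[0,0,0.0005],[0,0,0],[0,0,-0.01],[0,0,-0.03],[0,0,-0.06],[0,0,-0.09],[0,0,-0.12],[0,0,-0.15],[0,0,-0.18],[0,0.02,-0.184],[0,0.05,-0.184],[0,0.08,-0.184],[0,0.11,-0.184],[0,0.13,-0.184],[0,0.14,-0.184],[0,0.14,-0.184],[0,0.14,-0.184]], "roll": [0,0,0,0,0,0,0,0,0,0,0,0,0,0,0,0,0,0,0,0], "grip_force": 20}}

```text
time: 16.77
tool_pos: [0.5584, 0.305, 0.2407]
ee_rot: [0.004, -0.138, 0.99, 0.001]
wrist_force: [0.5, -0.6, -0.4]
opening: 0.0852
```

```bash
python3 - <<'E'
from h import *
np.set_printoptions(precision=4,suppress=True)
off((.553,.333,.24),105.87)
s,p,r=st();print(r[:,2])
w=cam("wrist");P=cloud(w);z=w["z_map"]>0
cv2.imwrite("pics/w6.png",w["frame"])
k=z&(P[...,2]>.162)&(P[...,2]<.176)&(abs(P[...,0]-.553)<.04)&(abs(P[...,1]-.333)<.04)
v=P[k];print("top",len(v),v.mean(0),cv2.minEnclosingCircle((v[:,:2]*1000).astype(np.float32)))
k=z&(P[...,2]>.112)&(P[...,2]<.118)&(abs(P[...,0]-.553)<.05)&(abs(P[...,1]-.333)<.05)
v=P[k];print("roll top",len(v),v.mean(0),cv2.minEnclosingCircle((v[:,:2]*1000).astype(np.float32)) if len(v) else 0)
t=cam("top");plate(t,(225,160,305,255))
E
```

```text
off [-0.0025  0.0284  0.0007] tool y yaw 105.85 roll -0.02 F [ 0.48 -0.6  -0.39] z [0.5584 0.305  0.2407] open 0.0852
[ 0.0072  0.0037 -1.    ]
top 1039 [0.5526 0.3331 0.1695] ((553.50048828125, 333.7311096191406), 14.229972839355469)
roll top 2188 [0.5466 0.329  0.1147] ((553.3663940429688, 333.6209411621094), 32.88129425048828)
plate tilt deg 0.09 uphill yaw -95.8 n 2298 z range [0.0512 0.058 ]
```

View pics/w6.png

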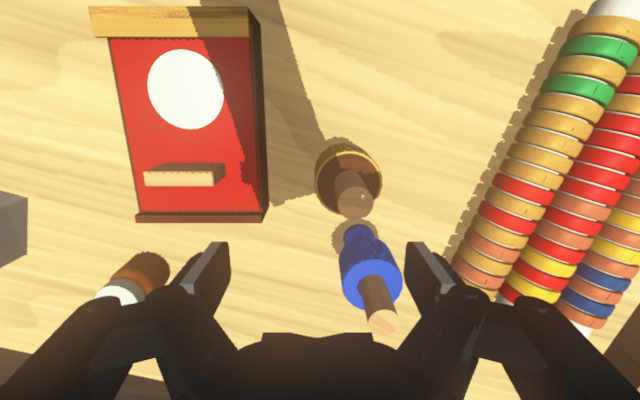

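The wrist view shows the panel home (mark (186,88), lip above it, rear edge against the stop), the striped stand's post at (352,195) and the blue stand at (370,290). Stand axis is (0.5534,0.3337), with post top and roll concentric.

Call:
{"fn": "send_rows", "kwargs": {"gripper": [0.085,0.085,0.085,0.085,0.085,0.085,0.085,0.085,0.085,0.085,0.085], "offset": [[-0.002,0.02,0],[-0.003,0.029,0],[-0.003,0.029,0.01],[-0.003,0.029,0.03],[-0.003,0.029,0.05],[-0.0025,0.029,0.07],[-0.0025,0.029,0.085],[-0.002,0.029,0.095],[-0.002,0.029,0.102],[-0.002,0.029,0.102],[-0.002,0.029,0.102]], "roll": [0,0,0,0,0,0,0,0,0,0,0]}}

```text
time: 17.78
tool_pos: [0.5543, 0.332, 0.1389]
ee_rot: [0.004, -0.136, 0.991, 0.001]
wrist_force: [-0.3, 0.2, 0.0]
opening: 0.0848
```

```bash
python3 - <<'E'
from h import *
np.set_printoptions(precision=4,suppress=True)
off((.5534,.3337,.138),105.87)
s,p,r=st()
w=cam("wrist");P=cloud(w);z=w["z_map"]>0
k=z&(P[...,2]>.162)&(P[...,2]<.176)&(abs(P[...,0]-.553)<.025)&(abs(P[...,1]-.333)<.025)
v=P[k];print("top",len(v),v.mean(0),cv2.minEnclosingCircle((v[:,:2]*1000).astype(np.float32)))
q=(P-p)@r
for sg in(-1,1):
    u=P[z&(q[...,1]*sg>.036)&(abs(q[...,1])<.06)&(abs(q[...,0])<.015)&(P[...,2]>.13)];print("tip z",np.percentile(u[:,2],[0,1,5]) if len(u) else 0)
E
```

```text
off [0.0004 0.0019 0.0009] tool y yaw 105.67 roll -0.2 F [-0.35  0.24  0.03] z [0.5543 0.332  0.1389] open 0.0848
top 3068 [0.5519 0.3335 0.1694] ((553.421142578125, 334.07708740234375), 14.54545783996582)
tip z [0.1578 0.1616 0.1676]
tip z [0.1581 0.162  0.1693]
```

Call:
{"fn": "send_rows", "kwargs": {"gripper": [0.085,0.085,0.07,0.06,0.05,0.045,0.04,0.036,0.033,0.031,0.029,0.027,0.025,0.023,0.02,0.02,0.02], "offset": [[0.0004,0.002,0.003],[0.0004,0.002,0.006],[0.0004,0.002,0.006],[0.0004,0.002,0.006],[0.0004,0.002,0.006],[0.0004,0.002,0.006],[0.0004,0.002,0.006],[0.0004,0.002,0.006],[0.0004,0.002,0.006],[0.0004,0.002,0.006],[0.0004,0.002,0.006],[0.0004,0.002,0.006],[0.0004,0.002,0.006],[0.0004,0.002,0.006],[0.0004,0.002,0.006],[0.0004,0.002,0.006],[0.0004,0.002,0.006]], "roll": [0,0,0,0,0,0,0,0,0,0,0,0,0,0,0,0,0], "grip_force": 30}}

```text
time: 19.25
tool_pos: [0.5537, 0.3344, 0.1337]
ee_rot: [0.005, -0.136, 0.991, 0.002]
wrist_force: [-0.8, 2.1, 1.7]
opening: 0.0271
```

```bash
python3 - <<'E'
from h import *
np.set_printoptions(precision=4,suppress=True)
off((.5534,.3337,.138),105.87)
w=cam("wrist");s=cam("scene");P=cloud(w);z=w["z_map"]>0
k=z&(P[...,2]>.162)&(P[...,2]<.176)&(abs(P[...,0]-.553)<.025)&(abs(P[...,1]-.333)<.012)
cv2.imwrite("pics/g7.png",np.vstack([cv2.resize(w["frame"],(480,300)),cv2.resize(s["frame"][90:190,310:470],(480,300))]))
E
```

```text
off [ 0.0005 -0.0006 -0.0043] tool y yaw 105.68 roll -0.19 F [-0.82  2.09  1.66] z [0.5537 0.3344 0.1337] open 0.0271
```

View pics/g7.png

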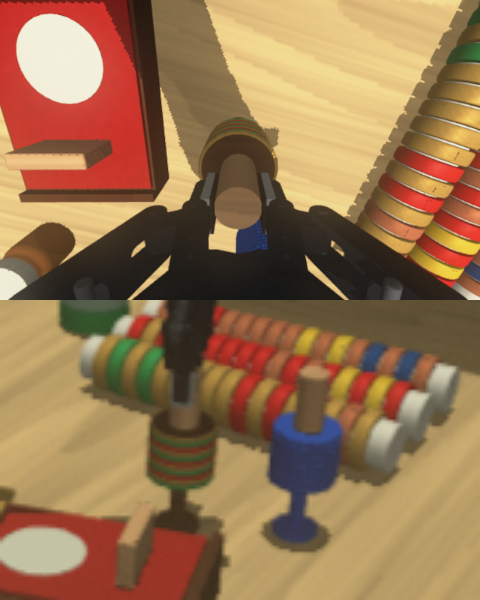

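The upper half shows the post between the pads. The lower half shows the tips on the striped stand's post, clear of its roll. Lift and carry it over the mark at (0.5165,0.1483).

Call:
{"fn": "send_rows", "kwargs": {"gripper": [0.02,0.02,0.02,0.02,0.02,0.02,0.02,0.02,0.02,0.02,0.02,0.02,0.02,0.02,0.02,0.02], "offset": [[0,0,-0.001],[0,0,-0.003],[0,0,-0.008],[0,0,-0.016],[0,0,-0.026],[0,0,-0.038],[0,0,-0.052],[0,0,-0.067],[0,0,-0.082],[0,0,-0.097],[0,0,-0.11],[0,0,-0.12],[0,0,-0.127],[0,0,-0.13],[0,0,-0.13],[0,0,-0.13]], "roll": [0,0,0,0,0,0,0,0,0,0,0,0,0,0,0,0], "grip_force": 50}}

```text
time: 20.68
tool_pos: [0.5523, 0.3337, 0.2632]
ee_rot: [0.004, -0.136, 0.991, 0.001]
wrist_force: [-0.5, 0.3, -2.8]
opening: 0.0267
```

```bash
python3 -c "
from h import *
off((.5167,.1485,.255),105.7);print(st()[2][:,2])"
```

```text
off [ 0.0844 -0.1687  0.0072] tool y yaw 105.69 roll -0.01 F [-0.45  0.28 -2.8 ] z [0.5523 0.3337 0.2632] open 0.0267
[ 0.0081949   0.00389575 -0.99995883]
```

Call:
{"fn": "send_rows", "kwargs": {"gripper": [0.02,0.02,0.02,0.02,0.02,0.02,0.02,0.02,0.02,0.02,0.02,0.02,0.02,0.02,0.02,0.02,0.02,0.02], "offset": [[0.001,-0.003,0],[0.004,-0.008,0],[0.008,-0.016,0],[0.014,-0.027,0],[0.02,-0.04,0],[0.0275,-0.055,0],[0.035,-0.07,0],[0.0425,-0.085,0],[0.05,-0.1,0],[0.0575,-0.115,0],[0.065,-0.13,0],[0.0715,-0.143,0],[0.077,-0.154,0],[0.081,-0.162,0],[0.0835,-0.167,0],[0.0845,-0.1687,0],[0.0845,-0.1687,0],[0.0845,-0.1687,0]], "roll": [0,0,0,0,0,0,0,0,0,0,0,0,0,0,0,0,0,0]}}

```text
time: 22.18
tool_pos: [0.5166, 0.1493, 0.2622]
ee_rot: [0.004, -0.137, 0.991, 0.002]
wrist_force: [0.4, 0.7, -3.7]
opening: 0.0264
```

```bash
python3 - <<'E'
from h import *
np.set_printoptions(precision=4,suppress=True)
off((.5167,.1485,.19),105.7);print(st()[2][:,2])
s=cam("scene");t=cam("top");np.savez("s8.npz",**s)
for nm,c in(("scene",s),("top",t)):
    P=cloud(c);z=c["z_map"]>0
    for a,b in((.125,.145),(.15,.18),(.19,.24)):
        v=P[z&(P[...,2]>a)&(P[...,2]<b)&(abs(P[...,0]-.5167)<.045)&(abs(P[...,1]-.1485)<.045)]
        if len(v)>5: print(nm,a,b,len(v),v.min(0),v.max(0))
# tilt of stem from scene: roll side mid
E
```

```text
off [ 0.0008 -0.0009  0.0721] tool y yaw 105.75 roll 0.05 F [ 0.41  0.68 -3.73] z [0.5166 0.1493 0.2622] open 0.0264
[ 0.0083  0.0043 -1.    ]
scene 0.125 0.145 141 [0.4957 0.1257 0.1284] [0.5399 0.1731 0.1437]
scene 0.15 0.18 56 [0.5113 0.1393 0.1512] [0.5256 0.1523 0.1767]
scene 0.19 0.24 478 [0.4939 0.1142 0.1905] [0.5508 0.1674 0.24  ]
top 0.19 0.24 60 [0.4837 0.1174 0.1908] [0.5235 0.1412 0.24  ]
```

Call:
{"fn": "send_rows", "kwargs": {"gripper": [0.02,0.02,0.02,0.02,0.02,0.02,0.02,0.02,0.02,0.02,0.02,0.02,0.02,0.02,0.02], "offset": [[0,0,0.002],[0.001,-0.001,0.007],[0.001,-0.001,0.015],[0.001,-0.001,0.024],[0.001,-0.001,0.034],[0.001,-0.001,0.043],[0.001,-0.001,0.051],[0.001,-0.001,0.058],[0.001,-0.001,0.063],[0.001,-0.001,0.066],[0.001,-0.001,0.068],[0.001,-0.001,0.069],[0.001,-0.001,0.069],[0.001,-0.001,0.069],[0.001,-0.001,0.069]], "roll": [0,0,0,0,0,0,0,0,0,0,0,0,0,0,0]}}

```text
time: 23.53
tool_pos: [0.5167, 0.1486, 0.1935]
ee_rot: [0.005, -0.137, 0.991, 0.002]
wrist_force: [0.5, 0.7, -2.9]
opening: 0.0268
```

```bash
python3 - <<'E'
from h import *
np.set_printoptions(precision=4,suppress=True)
off((.5167,.1485,.1897),105.7)
s=cam("scene");cv2.imwrite("pics/s9.png",cv2.resize(s["frame"][90:220,270:400],(600,600),interpolation=2))
E
```

```text
off [ 0.0001 -0.0001  0.0038] tool y yaw 105.77 roll 0.07 F [ 0.45  0.65 -2.91] z [0.5167 0.1486 0.1935] open 0.0268
```

View pics/s9.png

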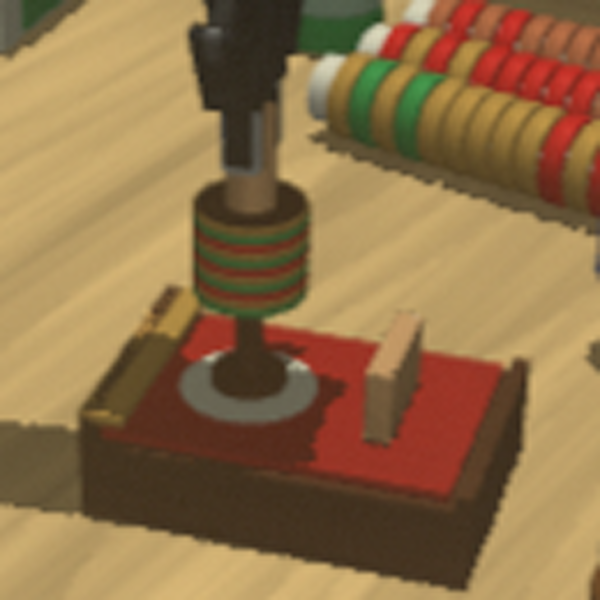

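Foot (248,375) sits centred over the mark (248,387), about 4 mm above it. Lower slowly to contact.

Call:
{"fn": "send_rows", "kwargs": {"gripper": [0.02,0.02,0.02,0.02,0.02,0.02,0.02,0.02,0.02,0.02], "offset": [[0,0,0.001],[0,0,0.0015],[0,0,0.002],[0,0,0.0025],[0,0,0.003],[0,0,0.0035],[0,0,0.004],[0,0,0.0045],[0,0,0.0045],[0,0,0.0045]], "roll": [0,0,0,0,0,0,0,0,0,0]}}

```text
time: 24.42
tool_pos: [0.5172, 0.1488, 0.1897]
ee_rot: [0.005, -0.137, 0.991, 0.002]
wrist_force: [-0.8, -1.3, 5.6]
opening: 0.0266
```

Contact at the expected height. Loosen gently.

Call:
{"fn": "send_rows", "kwargs": {"gripper": [0.025,0.026,0.027,0.028,0.029,0.03,0.031,0.033,0.036,0.04,0.04,0.04], "offset": [[0,0,0],[0,0,0],[0,0,0],[0,0,0],[0,0,0],[0,0,0],[0,0,0],[0,0,0],[0,0,0],[0,0,0],[0,0,0],[0,0,0]], "roll": [0,0,0,0,0,0,0,0,0,0,0,0], "grip_force": 20}}

```text
time: 25.42
tool_pos: [0.5173, 0.1488, 0.1897]
ee_rot: [0.005, -0.137, 0.991, 0.002]
wrist_force: [0.1, 0.6, -0.3]
opening: 0.0398
```

```bash
cat > chk.py <<'E'
from h import *
np.set_printoptions(precision=4,suppress=True)
off((.5167,.1485,.1897)); s=cam("scene")
P=cloud(s);z=s["z_map"]>0;q=(P[...,:2]-[.5167,.1485])
for a,b in((.06,.066),(.125,.165),(.185,.215),(.215,.235)):
    v=P[z&(P[...,2]>a)&(P[...,2]<b)&(abs(q[...,0])<.045)&(abs(q[...,1])<.045)]
    if len(v)>5: print(a,b,len(v),"mid",(np.percentile(v,1,0)+np.percentile(v,99,0))/2)
np.savez("last.npz",**s)
E
python3 chk.py
```

```text
off [ 0.0006 -0.0001  0.    ] tool y yaw 105.77 roll None F [ 0.09  0.6  -0.26] z [0.5173 0.1488 0.1897] open 0.0398
0.06 0.066 102 mid [0.5213 0.1406 0.063 ]
0.125 0.165 362 mid [0.5218 0.1398 0.1451]
0.185 0.215 113 mid [0.5233 0.1432 0.2004]
0.215 0.235 132 mid [0.5227 0.1461 0.2248]
```

The stand is free in the jaws and upright. Open fully and withdraw straight up.

Call:
{"fn": "send_rows", "kwargs": {"gripper": [0.05,0.06,0.07,0.08,0.085,0.085,0.085,0.085,0.085,0.085,0.085,0.085,0.085,0.085,0.085,0.085], "offset": [[0,0,0],[0,0,0],[0,0,0],[0,0,0],[0,0,0],[0,0,-0.005],[0,0,-0.015],[0,0,-0.03],[0,0,-0.045],[0,0,-0.06],[0,0,-0.075],[0,0,-0.09],[0,0,-0.1],[0,0,-0.11],[0,0,-0.11],[0,0,-0.11]], "roll": [0,0,0,0,0,0,0,0,0,0,0,0,0,0,0,0]}}

```text
time: 26.8
tool_pos: [0.5162, 0.1483, 0.3]
ee_rot: [0.006, -0.137, 0.991, 0.002]
wrist_force: [-0.0, 0.5, 0.2]
opening: 0.0851
```

```bash
python3 chk.py; python3 - <<'E'
from h import *
plate(cam("top"),(225,160,305,255)); plate(dict(np.load("last.npz")),(290,140,390,215))
s=dict(np.load("last.npz")); a=cv2.resize(s["frame"][60:330,150:470],(640,540));cv2.imwrite("pics/end.png",a)
E
```

```text
off [ 0.0008 -0.0002  0.1103] tool y yaw 105.76 roll None F [-0.01  0.5   0.17] z [0.5162 0.1483 0.3   ] open 0.0851
0.06 0.066 98 mid [0.5121 0.1421 0.063 ]
0.125 0.165 357 mid [0.5217 0.1387 0.1449]
0.185 0.215 124 mid [0.5209 0.144  0.2001]
0.215 0.235 89 mid [0.5188 0.1481 0.2226]
plate tilt deg 89.98 uphill yaw 116.3 n 1185 z range [0.0452 0.621 ]
plate tilt deg 0.14 uphill yaw -135.3 n 816 z range [0.0545 0.0591]
```

View pics/end.png

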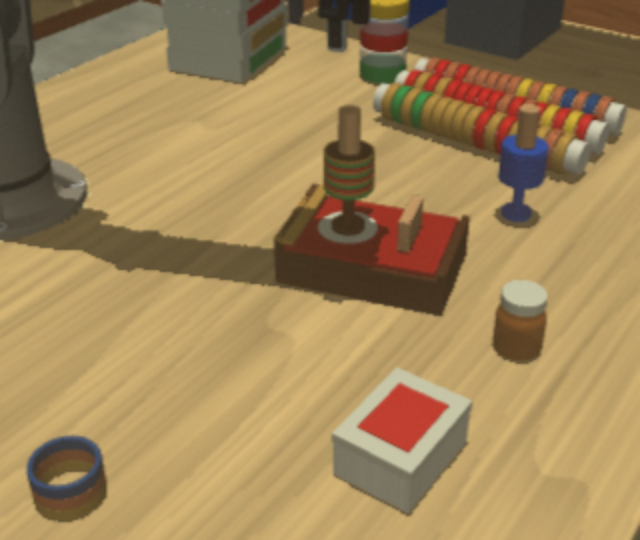

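The stand is upright at (349,165), centred on the mark (347,228). The panel is flat under the lip, and the bangles, carton, jar and blue stand look untouched.

```bash
python3 -c "
from h import *
env.sign_off()"
```

```text
the job is handed in; nothing more can be done
```

The tray is closed with the red panel, the striped bangle stand is upright on the white mark, and the job was handed in at about 27 s.

**Panel:** I gripped the handle by its ends. The jaws would not let it pivot, so I rested its rear on the tray's stop to get about 3° of tilt. I then regripped it, slid the hook edge under the brass lip, and lowered the handle end until it was flat.

**Stand:** I set it down on the mark with light contact (about 6 N at the wrist) and loosened the jaws slowly. It stayed put once released.

**Last checks:**
- The panel's tilt read 0.06° when it came home and 0.14° in the final view. Its top face was at about 56 mm, and it was centred to about 1 mm, by a tray position good to about 1.5 mm.
- The final picture shows the stand upright on the mark. The bangles, carton, jar and blue look-alike appear unmoved; I judged that by eye and did not measure it.
- The gripper was clear of everything, about 110 mm above where it released the stand, with no contact force.

**What failed or disagreed:**
- My first grasp of the handle was too shallow and the fingers pressed on its top corner, with 54 N on the upward axis at the wrist (about 61 N in all). I backed off and regripped deeper. The camera showed the open fingertips about 19 mm behind the tool point, not where the text implied.
- The scene camera read about 3 mm off from the wrist camera.
- The final panel fit from the top view gave nonsense (about 90°), so I ignored it; the arm was probably in the way.

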